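Clear a wooden tag from under a belt sander's roller guard

ROBOT

A 6-joint arm with a two-finger parallel gripper is mounted at the origin on the work surface. World frame = base frame: x ahead of the robot, y to its left, z up, the work surface at z = 0. Lengths are in mm, angles in rad, forces in N, time in s.
With the tool pointing down it reaches from about 275 to 750 mm from the base axis. Payload 10.2 kg.
Tool frame: the origin (TCP) lies midway between the tips of the shut fingers; the grasp point (between the pads) lies 19 mm behind it; z points along the fingers, y is the line along which they close (so a half turn about z gives the same grasp; the last joint's range is limited). The gripper opens to 85 mm and grips with 20 to 120 N. Pads are 22 mm wide; open, the fingers measure 114 mm over their backs; the gripper's body (76 mm by 85 mm) begins 54 mm behind the grasp point. The pads swing forward as they close: fully open they stand 13 mm farther back than shut.
Start: joints at [1.07, 0.313, 1.498, -0, 1.331, -0.223], TCP at [143.989, 504.875, 231.294] pointing down, gripper open.
Joint ranges: [-2.94, 2.94], [-0.97, 2.17], [0.19, 2.56], [-1.23, 4.37], [0.02, 3.11], [-2.88, 2.88]. Speed limits (rad/s): [2.39, 2.39, 3.01, 3.14, 3.14, 3.14].

INTERFACE

Orientations are given as a unit quaternion [w, x, y, z].
In Python, from rig import sense, capture, finish_job, find_in, place_of gives the robot as it stands. The module is installed in compiled form; this text tells all that it offers.
- The arm moves only by the shell command python3 -m jog 'ROWS' [FORCE]. ROWS is JSON, a list of rows, each an object of numbers: "tx", "ty", "tz": the shift along the tool's x, y, z in mm; "ax", "ay", "az": the turn, a rotation vector about the tool's x, y, z in rad; "jaw": the closure, from -1 (fully open) to 1 (shut), so that 0 is half open. In form: [{"tx": .., "ty": .., "tz": .., "ax": .., "ay": .., "az": .., "jaw": ..}, ...]. A call has 1 to 5 rows; each row shifts and turns the commanded pose from where the row before left it, along the tool's axes as they then stand; what a row does not reach is not made up. A row lasts 1/8 s, in which the tool goes at most 62.5 mm and 10.7 degrees, less where a joint would pass 70% of its speed; a pose out of reach is approached as far as the arm can. A call with a gripper value outside its range is refused whole. The fingers move at their own pace and stop on an object; FORCE is the grip in N (left out, the last holds). Time passes only in rows, so rows that do not move let the fingers close. It gives the time, the measured TCP pose, the force, the opening and the grip force at its end, in the units of the state.
- sense(): the state, without advancing time (a new reading comes with each control period).
- capture(name): name is "scene" or "top" or "wrist"; returns a dict with "color" (420x560x3 uint8, red, green, blue), "depth" (420x560 float32, mm along the optical axis (not along the pixel's ray), 0 where there is no reading), "fx", "fy", "cx", "cy" (pixels), "camera_from_world" (4x4, takes a point from world to camera coordinates); the wrist camera has in their place "mount" (4x4, takes a point from camera to tool coordinates, whose origin is the TCP and whose axes are the flange's). Camera axes: x right, y up, looking along -z (the intrinsics and any distortion apply to the point x, -y, -z); pixel columns grow to the right and rows downward; lengths in mm; the calibration is good to about 2 mm. The wrist camera is an equidistant fisheye: a pixel r from the principal point sees the ray r / f radians off the axis. A picture is of the moment at which its call begins: read the wrist's pose just before it.
- finish_job(): hands the job in; it is judged then, once.
Trained networks look in the newest picture that a camera, given by its name, has taken for a name from the list of things; names that differ only in an ending like _2 or _b are one class to them, and where a whole thing is asked for, a point or a joint stands for the part that bears it (a point fixed in the world has none). Each returns a list of dicts, best first, with "conf" (0 to 1); they miss things now and then, are a little off and sometimes report something else, mostly with a low value. They report only what shows in the picture. A call takes as long as a camera call. They do not tell look-alikes from the thing itself.
- find_in(query, camera): "centre" ([column, row] in pixels, amid what is visible of it).
- place_of(query, camera): "centre" ([column, row] in pixels: a listed point, or the origin of a listed thing).
The state is a dict: "time_s": time; "joints": joint angles; "dq": joint speeds; "tau": joint torques, N m; "eef_pos": TCP position; "ee_rot": TCP orientation; "force": force on the tool from outside, world axes, zero at the start; "wrist_torque": the same for the moment, N m; "grip_width": opening from 0.0 (shut) to 1.0 (fully open); "grip_force": force on a finger pad.
Only numpy, scipy, OpenCV 4.12 (cv2) and the standard library are available. Lean on these libraries where they do the work, as an engineer would, in place of code of your own. Each camera call takes 0.05 s, during which the arm holds its last target. There are 200 camera calls.

TASK

A wooden tag has been dragged over the roller of the belt sander and has dropped into the dust chute under the end guard. Pinch the two finger tabs of the guard's hinge together so that both sprung pins draw in, lift the guard off and stand it upright on the green cutting mat, clear of the glue pot, then take the tag out and lay it flat in the plywood tray beside the other tags. Hang the guard back on the sander, shut, with both pins sprung out through their ears; put the guard and the tag down rather than drop them, and leave the other things on the bench where they are.

Things in the scene. Friction and masses are not known exactly. Their poses are not given: they have to be found in the camera images.
- sander: Benchtop belt sander, fixed. Origin on the bench below the middle of the guard's hinge axis; z up, x along that axis (across the belt), y along the belt away from the chute. Belt and rollers 100 mm wide, y = 40 to 421, top 125 mm high; pulley cover to x = -90 (y 55 to 205), motor to x = 206 (y 150 to 250), all under 135 mm but a work stop at y = 352, 171 mm high
- chute (a point): on the sander: floor of the dust chute at the belt's end, 60 mm above the bench, at sander x 0, y -17 mm. Chute: box open at the top once the guard is off, inside 116 mm in x (-58 to 58), 100 mm in y (-68 to 32), rim 102 mm above the bench, walls 4 mm thick; the roller stands beyond it at +y
- hinge (a point): on the sander: middle of the hinge axis between the two ears, 113 mm above the bench. The guard is hung when the origin of guard is here with its axes parallel to the sander's (x with x, y with y, level). Its top then rests on the chute rim, with 4 mm of play sideways to the chute and to the ears
- eye_a (a point): centre of the eye in the ear at the sander's +x side, 76 mm from hinge. Each ear is an upright plate 6 mm thick (73 to 79 mm from the middle), 32 mm wide in y; its eye is a slot 15 mm (y) by 12 mm (z); the ear's top flares outward from 127 to 142 mm above the bench as a lead-in
- eye_b (a point): centre of the eye in the ear at the sander's -x side, 76 mm from hinge; the same ear mirrored
- guard: Loose sheet-steel guard, 0.25 to 0.4 kg, a hood open below. Origin mid hinge axis; x along it, hood towards -y, z up. Flat top y = -78 to 22, 8 mm below the origin; sloping nose to y = -99; side skirts 138 mm over the outside, lower edges 36 mm below the origin, so on a flat surface it stands level with the origin 36 mm up. Centre of mass near y = -30
- pin_a (a joint): sprung hinge pin at the guard's +x side, 8 mm thick, tapered nose: 0 = sprung out (nose 81 mm from the guard's middle), 0.013 m = fully drawn in (68 mm, clear of the ear). Its spring pushes out with 3 N at 0, 7 N at 0.013. Pinching both tabs fully together from above draws both pins in and grips the guard at once
- pin_b (a joint): sprung hinge pin at the guard's -x side, same as pin_a
- tip_a (a point): end of pin_a's nose, on the hinge axis, at guard x = 81 mm when sprung out
- tip_b (a point): end of pin_b's nose, on the hinge axis, at guard x = -81 mm when sprung out
- tab_a (a point): centre of the outer face of pin_a's finger tab, 30 mm above the hinge axis: an upright plate 4 mm thick (x), 22 mm wide (y), top 40 mm above the hinge axis, free of other parts from 11 mm above it. Outer face at guard x = 33 mm when sprung out, 20 mm when drawn in (66 mm, then 40 mm, over both tabs)
- tab_b (a point): the same point on pin_b's finger tab, at guard x = -33 mm when sprung out
- tag: The wooden tag to be cleared: oblong with round ends, 72 mm long (x), 28 mm wide (y), 10 mm thick, 24 to 42 g, plain wood; lies flat on the chute floor, its length within 0.35 rad of the sander's y. Origin at the centre of its underside
- mat: Green cutting mat, fixed to the bench, 250 mm (x) by 170 mm (y) by 3 mm thick. Origin at the centre of its underside
- tray: Shallow open plywood tray, fixed to the bench, 260 mm (x) by 150 mm (y) by 26 mm high, walls and floor 5 mm thick. Origin at the centre of its underside
- tag2: Another wooden tag of the same size, lying flat in the tray near its -x wall, its length roughly along the tray's y; leave it. Origin at the centre of its underside
- tag3: Another such tag in the tray, further to +x, its length roughly along the tray's y; leave it. Origin at the centre of its underside. The widest free stretch of the tray lies either between tag2 and tag3 or between tag3 and the +x wall, at least 75 mm wide
- pot: Glue pot, 44 mm in diameter and 58 mm high, standing on the mat's +x half; leave it. Origin at the centre of its underside
- jar: Glass jar 76 mm in diameter and 112 mm high with brushes up to about 220 mm; leave it. Origin at the centre of its underside
- dryer: Hair dryer lying on its side, about 200 by 180 mm and 70 mm high, at the back of the bench; leave it. Origin on the bench under the middle of the barrel
- dish: White plastic paint dish, 116 mm in diameter, 16 mm high, beyond the right-hand place of mat or tray; leave it. Origin at the centre of its underside
- brush: Flat brush lying on the bench near the robot, 230 mm long; leave it. Origin under its middle
- block: Cork sanding block 90 by 50 by 32 mm near the robot; leave it. Origin at the centre of its underside
There are look-alikes about, which are no part of the job. What is shaped like the guard but pink is not meant.

How it is judged (in metres and radians):
On the way, in this order (a step that is already met when the one before it is completed fails the run):
1. both hinge pins are drawn in together while the guard is still on the sander (value of joint each of pin_a, pin_b above 0.008 m and distance between guard and hinge below 0.015 m), for 0.05 s.
2. the guard stands upright on the cutting mat, released and at rest (x of guard in the frame of mat between -0.115 and 0.115 m and y of guard in the frame of mat between -0.095 and 0.095 m and contact force between guard and mat above 0.5 N and height (world z) of guard between 0.033 and 0.045 m and angle between guard's own z axis and vertical below 0.1 rad and linear speed of guard below 0.02 m/s and contact force between the fingers and guard below 0.05 N), for 0.2 s.
3. the tag lies flat in the tray, released, with the guard still off (x of tag in the frame of tray between -0.118 and 0.118 m and y of tag in the frame of tray between -0.063 and 0.063 m and z of tag in the frame of tray below 0.01 m and angle between tag's own z axis and vertical below 0.12 rad and linear speed of tag below 0.02 m/s and contact force between the fingers and tag below 0.05 N and distance between guard and hinge above 0.05 m), for 0.2 s.
At the end, for the whole second after the job is handed in: The guard hangs on the sander, shut and level (within 7 mm and 0.06 rad), both pins sprung out (within 3 mm of fully out) through the eyes of their ears; the tag lies flat on the tray floor, inside the walls and not on another tag; both let go and still (distance between guard and hinge below 0.007 m and angle between guard's own z axis and vertical below 0.06 rad and angle between the x axis of guard and the x axis of sander, either way round below 0.07 rad and x of tip_a in the frame of sander above 0.0755 m and x of tip_b in the frame of sander below -0.0755 m and y of tip_a in the frame of eye_a between -0.0065 and 0.0065 m and y of tip_b in the frame of eye_b between -0.0065 and 0.0065 m and z of tip_a in the frame of eye_a between -0.005 and 0.005 m and z of tip_b in the frame of eye_b between -0.005 and 0.005 m and value of joint each of pin_a, pin_b below 0.003 m and linear speed of each of guard, tag below 0.02 m/s and x of tag in the frame of tray between -0.118 and 0.118 m and y of tag in the frame of tray between -0.063 and 0.063 m and z of tag in the frame of tray below 0.01 m and angle between tag's own z axis and vertical below 0.12 rad and contact force between the fingers and tag below 0.05 N and contact force between the fingers and guard below 0.05 N); the robot touches nothing.
It fails at once if the pot, jar, dryer, dish, brush or sanding block is shifted by more than 30 mm (distance of any of pot, jar, dryer, dish, brush, block from where it was at the start of the episode above 0.03 m).
It fails at once if another tag in the tray is shifted by more than 40 mm (distance of any of tag2, tag3 from where it was at the start of the episode above 0.04 m).
It fails at once if the glue pot, the jar or the dish is tipped (angle between any of pot, jar, dish's own z axis and vertical above 0.5 rad).
It fails at once if the guard is dropped or thrown (linear speed of guard above 0.5 m/s and contact force between the fingers and guard below 0.05 N).
It fails at once if the tag is dropped or thrown (linear speed of tag above 0.6 m/s and contact force between the fingers and tag below 0.05 N).
It also fails if it takes over 72 s, if anything falls off the work surface, if the arm or the gripper's body presses on something with over 40 N, if the wrist force passes 120 N, or if a joint passes its speed limit or range.

## Working session

There is one attempt and no reset: what is moved stays moved. The work goes in short steps, Python scripts to look and compute and a shell command to move; the robot and the scene stay as the last step left them, time stands still between calls to the robot, and variables do not carry over. Pictures are saved under pics/ and viewed, at most 10 in all, crops included, and the job is handed in when it is done.

```bash
mkdir -p pics; cat > h.py <<'E'
import numpy as np, cv2
from rig import sense, capture, finish_job, find_in, place_of
from scipy.spatial.transform import Rotation as R
def deproj(c,u,v,d=None):
    if d is None:
        p=c["depth"][int(v)-2:int(v)+3,int(u)-2:int(u)+3]; p=p[p>0]; d=np.median(p)
    pc=np.array([(u-c["cx"])/c["fx"]*d,-(v-c["cy"])/c["fy"]*d,-d,1])
    return (np.linalg.inv(c["camera_from_world"])@pc)[:3]
def ray(c,u,v):
    T=np.linalg.inv(c["camera_from_world"]); d=T[:3,:3]@np.array([(u-c["cx"])/c["fx"],-(v-c["cy"])/c["fy"],-1]); return T[:3,3],d/np.linalg.norm(d)
def atz(c,u,v,z):
    o,d=ray(c,u,v); return o+d*(z-o[2])/d[2]
def cloud(c):
    v,u=np.mgrid[:420,:560]; d=c["depth"]
    P=np.stack([(u-c["cx"])/c["fx"]*d,-(v-c["cy"])/c["fy"]*d,-d,np.ones_like(d)],-1)
    W=P@np.linalg.inv(c["camera_from_world"]).T; W=W[...,:3]; W[d==0]=np.nan; return W
def tri(a,b):
    (o1,d1),(o2,d2)=a,b
    t=np.linalg.lstsq(np.stack([d1,-d2],1),o2-o1,rcond=None)[0]
    p,q=o1+t[0]*d1,o2+t[1]*d2; return (p+q)/2,np.linalg.norm(p-q)
def wray(c,s,u,v):
    x=u-c["cx"]; y=v-c["cy"]; r=np.hypot(x,y); th=r/c["fx"]
    d=np.array([np.sin(th)*x/r,-np.sin(th)*y/r,-np.cos(th)]) if r>0 else np.array([0,0,-1.])
    q=s["ee_rot"]; Rt=R.from_quat([q[1],q[2],q[3],q[0]]).as_matrix(); M=c["mount"]
    return Rt@M[:3,3]+np.array(s["eef_pos"]),Rt@M[:3,:3]@d
def save(c,n): cv2.imwrite(f"pics/{n}.png",c["color"][...,::-1])
E
python3 - <<'E'
from h import *
import pickle
C={}
for n in("scene","top"):
    C[n]=capture(n); save(C[n],n)
    for q in "guard tag tag2 mat tray pot tab_a tip_a eye_a hinge chute jar dish sander".split():
        r=place_of(q,n); print(n,q,[(np.round(x["centre"]).astype(int).tolist(),round(x["conf"],2), np.round(deproj(C[n],*x["centre"])).tolist()) for x in r[:4]])
pickle.dump(C,open("C.pkl","wb"))
a=np.hstack([C["scene"]["color"],C["top"]["color"]]);
print(sense())
E
```

```text
scene guard [([336, 112], 0.83, [335.0, 451.0, 43.0]), ([332, 197], 0.81, [600.0, 136.0, 121.0])]
scene tag [([172, 282], 0.87, [448.0, -301.0, 15.0]), ([201, 300], 0.74, [539.0, -278.0, 13.0])]
scene tag2 [([172, 282], 0.87, [448.0, -301.0, 15.0]), ([201, 300], 0.74, [539.0, -278.0, 13.0])]
scene mat [([265, 255], 0.8, [551.0, -68.0, 1.0])]
scene tray [([200, 303], 0.97, [543.0, -285.0, 13.0])]
scene pot [([289, 270], 0.84, [639.0, -65.0, 31.0])]
scene tab_a [([325, 177], 0.62, [475.0, 256.0, -3.0]), ([348, 107], 0.47, [352.0, 489.0, 54.0]), ([330, 110], 0.42, [326.0, 434.0, 60.0]), ([339, 201], 0.39, [624.0, 135.0, 127.0])]
scene tip_a [([350, 215], 0.62, [671.0, 125.0, 119.0]), ([362, 110], 0.52, [359.0, 563.0, 0.0]), ([318, 116], 0.39, [299.0, 404.0, 35.0]), ([284, 344], 0.21, [782.0, -221.0, 59.0])]
scene eye_a [([348, 214], 0.59, [667.0, 122.0, 124.0]), ([316, 173], 0.58, [518.0, 159.0, 132.0])]
scene hinge [([330, 194], 0.86, [588.0, 140.0, 121.0])]
scene chute [([292, 269], 0.72, [646.0, -60.0, 33.0]), ([328, 219], 0.42, [634.0, 85.0, 103.0])]
scene jar [([340, 295], 0.96, [7
[... 1608 characters left out ...]
 'joints': array([ 1.06959059e+00,  3.12887181e-01,  1.49768578e+00, -4.21095303e-05,
        1.33101701e+00, -2.23365469e-01]), 'dq': array([-2.38045996e-04, -1.53589957e-03,  4.98965676e-04, -1.49194630e-03,
        1.55012601e-05, -5.79346189e-04]), 'tau': array([ 1.50365198e-03, -4.12180388e+01, -2.59899527e+01, -1.07003050e-04,
        5.74370843e-04, -1.81715200e-05]), 'eef_pos': array([144.00336077, 504.86884575, 231.30609638]), 'ee_rot': array([ 1.96000024e-05,  1.38468780e-01,  9.90366799e-01, -5.99485970e-06]), 'force': array([-0.08994811, -0.35708689,  0.00602161]), 'wrist_torque': array([-0.02178717, -0.02334164, -0.0008867 ]), 'grip_force': 0.0, 'grip_width': 0.9993984355410197}
```

View pics/top.png

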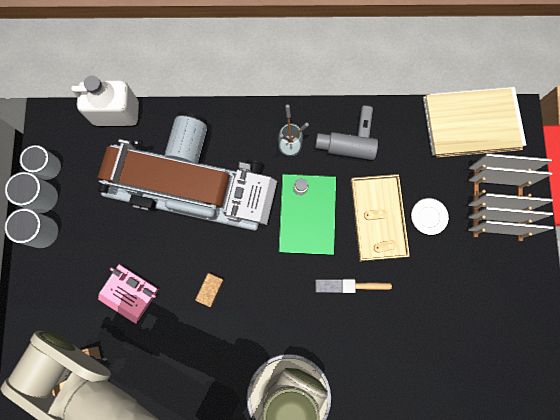

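View pics/scene.png

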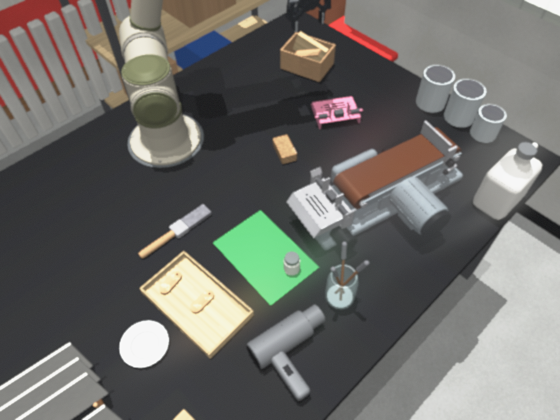

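Candidates for the guard in top view: the grey hood at px (255,195) on the sander, and the pink look-alike at (128,292). I choose the grey one on the sander. I'll fly above it and check with a wrist close-up.

```bash
python3 -m jog '[{"tz":-50,"az":0.18,"jaw":-1},{"tz":-50},{"tx":0},{"tx":0},{"tx":0}]' >/dev/null
cat >> h.py <<'E'
def delta(p,head=None):
    s=sense(); q=s["ee_rot"]; Rt=R.from_quat([q[1],q[2],q[3],q[0]]).as_matrix()
    t=Rt.T@(np.array(p)-s["eef_pos"]); h=np.arctan2(Rt[1,1],Rt[0,1])
    print("t=%.1f pos %s head %.4f tilt %.4f | shift %s"%(s["time_s"],np.round(s["eef_pos"],1),h,np.arccos(-Rt[2,2]),np.round(t,1)),end="")
    if head is not None: print(" az %.4f"%(-((head-h+np.pi)%(2*np.pi)-np.pi)),end="")
    print(" F",np.round(s["force"],1),"gw %.3f gf %.1f"%(s["grip_width"],s["grip_force"]))
E
python3 -c "
from h import *
delta([590,140,330],-.222)"
```

```text
t=1.5 pos [144.  504.9 231.3] head 1.2930 tilt 0.0000 | shift [-529.  -228.6  -98.7] az 1.5150 F [-0.1 -0.4  0. ] gw 0.999 gf 0.0schema error: expected keys tx, ty, tz, ax, ay, az, jaw
```

```bash
python3 -m jog '[{"tx":-10,"ty":-5,"tz":-50,"ax":0,"ay":0,"az":0,"jaw":-1},{"tx":-30,"ty":-10,"tz":-48,"ax":0,"ay":0,"az":0,"jaw":-1},{"tx":-54,"ty":-24,"tz":0,"ax":0,"ay":0,"az":0,"jaw":-1},{"tx":-54,"ty":-24,"tz":0,"ax":0,"ay":0,"az":0,"jaw":-1},{"tx":-54,"ty":-24,"tz":0,"ax":0,"ay":0,"az":0,"jaw":-1}]'
python3 -m jog '[{"tx":-54,"ty":-24,"tz":0,"ax":0,"ay":0,"az":0,"jaw":-1},{"tx":-54,"ty":-24,"tz":0,"ax":0,"ay":0,"az":0,"jaw":-1},{"tx":-54,"ty":-24,"tz":0,"ax":0,"ay":0,"az":0,"jaw":-1},{"tx":-54,"ty":-24,"tz":0,"ax":0,"ay":0,"az":0,"jaw":-1},{"tx":0,"ty":0,"tz":0,"ax":0,"ay":0,"az":0.18,"jaw":-1}]'
python3 -m jog '[{"tx":0,"ty":0,"tz":0,"ax":0,"ay":0,"az":0.18,"jaw":-1},{"tx":0,"ty":0,"tz":0,"ax":0,"ay":0,"az":0.18,"jaw":-1},{"tx":0,"ty":0,"tz":0,"ax":0,"ay":0,"az":0.18,"jaw":-1},{"tx":0,"ty":0,"tz":0,"ax":0,"ay":0,"az":0.18,"jaw":-1},{"tx":0,"ty":0,"tz":0,"ax":0,"ay":0,"az":0.18,"jaw":-1}]'
python3 -c "
from h import *
delta([590,140,330],-.222)"
```

```text
time_s: 2.12
eef_pos: [315.5, 364.5, 329.5]
ee_rot: [0.0, 0.138, 0.99, 0.0]
force: [0.3, 1.5, 0.2]
grip_width: 0.995
grip_force: 0.0
time_s: 2.75
eef_pos: [498.0, 211.5, 328.3]
ee_rot: [-0.001, 0.231, 0.973, -0.0]
force: [-0.2, 0.3, 0.2]
grip_width: 0.999
grip_force: 0.0
time_s: 3.38
eef_pos: [495.8, 214.3, 329.3]
ee_rot: [-0.0, 0.63, 0.776, -0.0]
force: [-0.1, 0.2, 0.9]
grip_width: 0.998
grip_force: 0.0
t=3.4 pos [495.8 214.3 329.3] head 0.2071 tilt 0.0000 | shift [-92.   77.   -0.7] az 0.4291 F [-0.1  0.2  0.9] gw 0.998 gf 0.0
```

```bash
python3 -m jog '[{"tx":-46,"ty":38,"tz":0,"ax":0,"ay":0,"az":0,"jaw":-1},{"tx":-46,"ty":38,"tz":0,"ax":0,"ay":0,"az":0,"jaw":-1},{"tx":0,"ty":0,"tz":0,"ax":0,"ay":0,"az":0.15,"jaw":-1},{"tx":0,"ty":0,"tz":0,"ax":0,"ay":0,"az":0.15,"jaw":-1},{"tx":0,"ty":0,"tz":0,"ax":0,"ay":0,"az":0.13,"jaw":-1}]'>/dev/null
python3 -m jog '[{"tx":0,"ty":0,"tz":0,"ax":0,"ay":0,"az":0,"jaw":-1},{"tx":0,"ty":0,"tz":0,"ax":0,"ay":0,"az":0,"jaw":-1}]'>/dev/null
python3 - <<'E'
from h import *
delta([590,140,330],-.222)
s=sense(); c=capture("wrist"); save(c,"w1")
import pickle; pickle.dump((s,c),open("w1.pkl","wb"))
print(c["fx"],c["cx"],c["cy"],np.round(c["mount"],2).tolist(), np.nanmin(c["depth"][c["depth"]>0]))
for q in "guard tab_a tip_a eye_a hinge chute".split():
    print(q,[(np.round(x["centre"],1).tolist(),round(x["conf"],2)) for x in place_of(q,"wrist")])
E
```

```text
t=4.2 pos [589.5 140.4 329.3] head -0.2145 tilt 0.0001 | shift [-0.3  0.6 -0.7] az 0.0075 F [ 0.4  0.8 -0.7] gw 0.999 gf 0.0
325.19226210127806 276.530844234713 207.26765028672966 [[0.0, 0.95, 0.33, 84.31], [1.0, -0.0, -0.0, -0.43], [0.0, 0.33, -0.95, -142.37], [0.0, 0.0, 0.0, 1.0]] 54.154213
guard [([68.3, 4.2], 0.93), ([282.0, 170.9], 0.75)]
tab_a [([311.9, 179.7], 0.7), ([244.9, 180.3], 0.5)]
tip_a [([53.9, 52.4], 0.6), ([351.0, 177.1], 0.5), ([209.7, 170.7], 0.46)]
eye_a [([342.0, 177.9], 0.89), ([211.3, 173.0], 0.7)]
hinge []
chute [([346.5, 172.7], 0.3)]
```

View pics/w1.png

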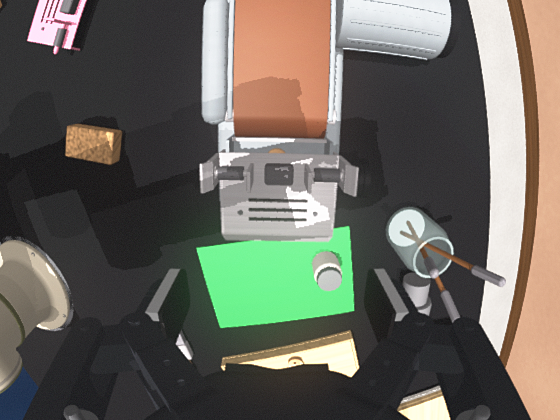

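The wrist view confirms the grey guard on the sander: ears at px (210,177) and (348,177), tabs near (245,180) and (312,180). The pink one is at (60,20), well off. Measuring now.

```bash
cat >> h.py <<'E'
def wpt(c,s,u,v):
    o,d=wray(c,s,u,v); p=c["depth"][int(round(v))-1:int(round(v))+2,int(round(u))-1:int(round(u))+2]; p=p[p>0]
    th=np.hypot(u-c["cx"],v-c["cy"])/c["fx"]; return o+d*np.median(p)/np.cos(th) if len(p) else o*np.nan
def wcloud(c,s):
    v,u=np.mgrid[:420,:560]; x=u-c["cx"]; y=v-c["cy"]; r=np.hypot(x,y)+1e-9; th=r/c["fx"]; d=c["depth"]/np.cos(th)
    P=np.stack([np.sin(th)*x/r*d,-np.sin(th)*y/r*d,-np.cos(th)*d],-1)
    q=s["ee_rot"]; Rt=R.from_quat([q[1],q[2],q[3],q[0]]).as_matrix(); M=c["mount"]
    W=(P@M[:3,:3].T+M[:3,3])@Rt.T+s["eef_pos"]; W[c["depth"]==0]=np.nan; return W
E
python3 -m jog '[{"tx":-4,"ty":0,"tz":50,"ax":0,"ay":0,"az":0.005,"jaw":-1},{"tx":-4,"ty":0,"tz":40,"ax":0,"ay":0,"az":0,"jaw":-1},{"tx":0,"ty":0,"tz":0,"ax":0,"ay":0,"az":0,"jaw":-1},{"tx":0,"ty":0,"tz":0,"ax":0,"ay":0,"az":0,"jaw":-1}]'>/dev/null
python3 - <<'E'
from h import *
import pickle
s1,c1=pickle.load(open("w1.pkl","rb"))
s2=sense(); c2=capture("wrist"); save(c2,"w2"); pickle.dump((s2,c2),open("w2.pkl","wb"))
for q in "tab_a eye_a tip_a hinge chute".split():
    print(q,[(np.round(x["centre"],1).tolist(),round(x["conf"],2),np.round(wpt(c2,s2,*x["centre"])).tolist()) for x in place_of(q,"wrist")])
for s,c in((s1,c1),(s2,c2)):
    W=wcloud(c,s)
    a=-.217; ux=np.array([np.cos(a),np.sin(a)]); uy=np.array([-np.sin(a),np.cos(a)])
    L=W[...,:2]-np.array([595,141]); X=L@ux; Y=L@uy; Z=W[...,2]
    near=(abs(X)<95)&(abs(Y)<40)
    for nm,m in (("ear",near&(Z>128)&(abs(X)>60)&(abs(X)<100)&(Z<150)),("tab",near&(Z>138)&(abs(X)<50)&(Z<170)),("flat",near&(abs(X)<60)&(Z>98)&(Z<110)&(Y<0))):
        for sg in (1,-1):
            k=m&(X*sg>0); 
            if k.sum(): print(nm,sg,k.sum(),"X",np.round(np.percentile(X[k],[2,50,98]),1),"Y",np.round(np.percentile(Y[k],[2,50,98]),1),"Z",np.round(np.percentile(Z[k],[2,50,98]),1))
E
```

```text
tab_a [([235.8, 196.3], 0.95, [562.0, 153.0, 153.0]), ([320.7, 196.5], 0.85, [624.0, 139.0, 153.0]), ([11.8, 9.3], 0.49, [314.0, 437.0, 57.0])]
eye_a [([191.7, 185.3], 0.66, [521.0, 162.0, 122.0]), ([360.1, 191.4], 0.59, [661.0, 124.0, 117.0])]
tip_a [([186.0, 187.9], 0.86, [519.0, 163.0, 132.0]), ([368.2, 188.6], 0.61, [666.0, 129.0, 131.0]), ([14.5, 47.0], 0.54, [260.0, 412.0, 0.0])]
hinge []
chute []
ear 1 335 X [70.4 75.2 80.1] Y [-17.3  -1.5  13.8] Z [128.5 136.4 142. ]
ear -1 327 X [-86.9 -82.1 -77.5] Y [-14.3   1.5  16.5] Z [128.5 136.4 142.5]
tab 1 119 X [25.5 27.1 29.4] Y [-11.3   0.1  10. ] Z [139.4 152.3 153.9]
tab -1 113 X [-36.6 -33.8 -32.5] Y [-10.6   1.5  11. ] Z [138.2 152.2 153.8]
flat 1 1162 X [ 1.9 26.7 58.7] Y [-39.4 -25.6  -2.8] Z [103.4 104.9 106.5]
flat -1 1207 X [-58.6 -29.7  -1.5] Y [-39.7 -25.1  -2.8] Z [103.3 104.9 106.5]
ear 1 605 X [70.5 75.  80.1] Y [-17.3  -0.9  13.9] Z [128.5 136.3 142.4]
ear -1 611 X [-87.3 -82.  -77.5] Y [-14.6   1.3  16.8] Z [128.6 136.8 142.1]
tab 1 230 X [25.5 26.9 29.5] Y [-11.3   0.6  10. ] Z [138.8 152.2 153.8]
tab -1 223 X [-36.5 -33.9 -32.5] Y [-10.1   1.9  11.1] Z [138.7 152.2 153.8]
flat 1 1803 X [ 1.3 25.5 58.8] Y [-39.5 -25.8  -2. ] Z [103.5 104.9 106.3]
flat -1 1834 X [-58.8 -29.   -1.5] Y [-39.4 -25.6  -2.7] Z [103.5 104.9 106.2]
```

View pics/w2.png

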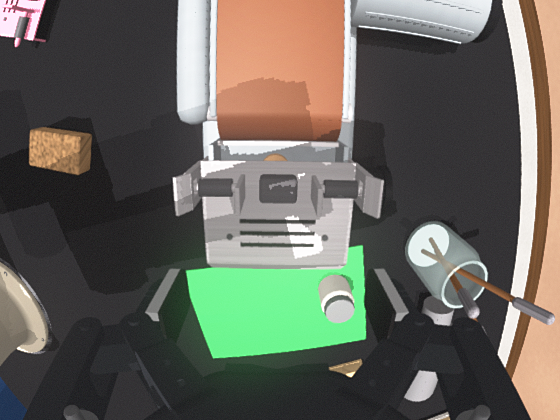

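View w2: guard square below; tabs at px (236,196)/(321,196), ears at (187,188)/(370,192), tag's orange end at (275,157) behind the guard. Hinge ≈ (591.5,141.5), heading −0.235, tab tops at z 153 (fits 113+40).

```bash
python3 -c "
from h import *
delta([591.5,141.5,122],-.235)"
```

```text
t=5.4 pos [588.  132.7 240.1] head -0.2219 tilt 0.0013 | shift [  9.3   1.3 118.1] az 0.0131 F [-0.  -0.9  0.1] gw 0.995 gf 0.0
```

```bash
python3 -m jog '[{"tx":9.3,"ty":1.4,"tz":40,"ax":0,"ay":0,"az":0.013,"jaw":-1},{"tx":0,"ty":0,"tz":38,"ax":0,"ay":0,"az":0,"jaw":-1},{"tx":0,"ty":0,"tz":0,"ax":0,"ay":0,"az":0,"jaw":-1},{"tx":0,"ty":0,"tz":0,"ax":0,"ay":0,"az":0,"jaw":-1}]'>/dev/null
python3 -c "
from h import *
delta([591.5,141.5,122],-.235)"
python3 -m jog '[{"tx":0,"ty":0,"tz":20,"ax":0,"ay":0,"az":0,"jaw":-1},{"tx":0,"ty":0,"tz":20,"ax":0,"ay":0,"az":0,"jaw":-1},{"tx":0,"ty":0,"tz":0,"ax":0,"ay":0,"az":0,"jaw":-1},{"tx":0,"ty":0,"tz":0,"ax":0,"ay":0,"az":0,"jaw":-1}]'
python3 -c "
from h import *
delta([591.5,141.5,122],-.235)"
```

```text
t=5.9 pos [592.  141.4 163.3] head -0.2350 tilt 0.0027 | shift [-0.  -0.6 41.3] az -0.0000 F [ 0.2 -0.1  0.2] gw 1.000 gf 0.0
time_s: 6.4
eef_pos: [592.0, 141.4, 123.2]
ee_rot: [0.001, 0.785, 0.619, 0.001]
force: [-0.0, -0.2, 0.8]
grip_width: 1.0
grip_force: 0.0
t=6.4 pos [592.  141.4 123.2] head -0.2351 tilt 0.0029 | shift [-0.  -0.5  1.2] az -0.0001 F [-0.  -0.2  0.8] gw 1.000 gf 0.0
```

```bash
python3 -m jog '[{"tx":0,"ty":-0.5,"tz":1,"ax":0,"ay":0,"az":0,"jaw":1},{"tx":0,"ty":0,"tz":0,"ax":0,"ay":0,"az":0,"jaw":1},{"tx":0,"ty":0,"tz":0,"ax":0,"ay":0,"az":0,"jaw":1},{"tx":0,"ty":0,"tz":0,"ax":0,"ay":0,"az":0,"jaw":1},{"tx":0,"ty":0,"tz":0,"ax":0,"ay":0,"az":0,"jaw":1}]' 60
python3 -m jog '[{"tx":0,"ty":0,"tz":0,"ax":0,"ay":0,"az":0,"jaw":1},{"tx":0,"ty":0,"tz":0,"ax":0,"ay":0,"az":0,"jaw":1},{"tx":0,"ty":0,"tz":0,"ax":0,"ay":0,"az":0,"jaw":1},{"tx":0,"ty":0,"tz":0,"ax":0,"ay":0,"az":0,"jaw":1}]'
python3 - <<'E'
from h import *
import pickle
c=capture("top"); pickle.dump(c,open("t2.pkl","wb"))
W=cloud(c); col=c["color"].astype(int)
g=(col[...,1]>col[...,0]+60)&(col[...,1]>col[...,2]+40)
k=cv2.morphologyEx(g.astype(np.uint8),cv2.MORPH_OPEN,np.ones((3,3)))
v,u=np.nonzero(k); P=np.array([atz(c,a+.0,b+.0,3)[:2] for a,b in zip(u,v)]); 
hull=cv2.convexHull(P.astype(np.float32)); print("mat",cv2.minAreaRect(hull))
# pot
m=(abs(W[...,2]-57)<6)&(W[...,0]>560)&(W[...,0]<700)&(abs(W[...,1]+50)<60); print("pot",W[m].mean(0) if m.sum() else None,m.sum(),W[m].min(0),W[m].max(0))
# tray: depth rim z~26, floor5 , tags 15
r=(W[...,1]<-180)&(W[...,1]>-400)&(W[...,0]>380)&(W[...,0]<680)
m=r&(W[...,2]>21)&(W[...,2]<30); Q=W[m][:,:2].astype(np.float32); print("tray",m.sum(),cv2.minAreaRect(Q))
m=r&(W[...,2]>12)&(W[...,2]<18); n,l,st,ce=cv2.connectedComponentsWithStats(m.astype(np.uint8))
for i in range(1,n):
    if st[i,4]>40: print("tag",st[i,4],cv2.minAreaRect(W[l==i][:,:2].astype(np.float32)),W[l==i].mean(0))
print(delta([591,141,113],-.235))
E
```

```text
time_s: 7.02
eef_pos: [592.0, 141.5, 123.0]
ee_rot: [0.001, 0.785, 0.619, 0.002]
force: [-0.5, -1.0, 12.8]
grip_width: 0.443
grip_force: 61.7
time_s: 7.52
eef_pos: [592.0, 141.5, 123.0]
ee_rot: [0.001, 0.785, 0.619, 0.002]
force: [-0.7, -1.3, 12.5]
grip_width: 0.443
grip_force: 61.7
mat ((549.743896484375, -66.15330505371094), (171.38658142089844, 249.8538055419922), 86.61109161376953)
pot [628.8562684  -45.29062195  58.7217941 ] 89 [611.6453345  -63.91419968  51.00037306] [648.50287511 -26.75925433  62.97175916]
tray 411 ((534.3190307617188, -303.8232727050781), (260.30389404296875, 180.44972229003906), 3.75704026222229)
tag 116 ((541.7844848632812, -279.2259521484375), (69.123046875, 29.276870727539062), 89.97056579589844) [ 542.99540887 -279.1301094    14.80634152]
tag 125 ((443.2361755371094, -304.0476989746094), (28.045852661132812, 69.90567779541016), 12.18646240234375) [ 444.00241895 -304.27831644   14.82306958]
t=7.6 pos [591.9 141.5 122.9] head -0.2350 tilt 0.0046 | shift [-0.7 -0.9  9.9] az -0.0000 F [-0.4 -0.3 12.9] gw 0.440 gf 61.7
None
```

```bash
python3 -m jog '[{"tx":0,"ty":0,"tz":-10,"ax":0,"ay":0,"az":0,"jaw":1},{"tx":0,"ty":0,"tz":-15,"ax":0,"ay":0,"az":0,"jaw":1},{"tx":0,"ty":0,"tz":-25,"ax":0,"ay":0,"az":0,"jaw":1},{"tx":0,"ty":0,"tz":-30,"ax":0,"ay":0,"az":0,"jaw":1},{"tx":0,"ty":0,"tz":-10,"ax":0,"ay":0,"az":0,"jaw":1}]' 70
python3 -m jog '[{"tx":-20,"ty":-5,"tz":0,"ax":0,"ay":0,"az":0,"jaw":1},{"tx":-45,"ty":-10,"tz":0,"ax":0,"ay":0,"az":0,"jaw":1},{"tx":-45,"ty":-10,"tz":0,"ax":0,"ay":0,"az":0,"jaw":1},{"tx":-45,"ty":-10,"tz":0,"ax":0,"ay":0,"az":0,"jaw":1},{"tx":-27,"ty":-6,"tz":0,"ax":0,"ay":0,"az":0,"jaw":1}]'
python3 -m jog '[{"tx":0,"ty":0,"tz":0,"ax":0,"ay":0,"az":-0.09,"jaw":1},{"tx":0,"ty":0,"tz":0,"ax":0,"ay":0,"az":-0.085,"jaw":1},{"tx":0,"ty":0,"tz":0,"ax":0,"ay":0,"az":0,"jaw":1},{"tx":0,"ty":0,"tz":0,"ax":0,"ay":0,"az":0,"jaw":1}]'
python3 - <<'E'
from h import *
delta([510,-25.8,49],-.06)
s=sense();c=capture("wrist");save(c,"w3")
W=wcloud(c,s); a=-.06; ux=np.array([np.cos(a),np.sin(a)]); uy=np.array([-np.sin(a),np.cos(a)])
L=W[...,:2]-s["eef_pos"][:2]; X=L@ux;Y=L@uy;Z=W[...,2]-s["eef_pos"][2]
m=(abs(X)<68)&(Y<-5)&(Y>-75)&(Z<0)&(Z>-40)
A=np.c_[X[m],Y[m],np.ones(m.sum())]; print("guard top plane",m.sum(),np.linalg.lstsq(A,Z[m],rcond=None)[0])
E
```

```text
time_s: 8.2
eef_pos: [591.2, 141.6, 212.4]
ee_rot: [0.001, 0.785, 0.619, 0.001]
force: [0.3, 0.3, -3.0]
grip_width: 0.436
grip_force: 71.5
time_s: 8.82
eef_pos: [507.2, -27.4, 209.8]
ee_rot: [-0.001, 0.786, 0.619, -0.0]
force: [0.1, 0.9, -2.9]
grip_width: 0.435
grip_force: 71.5
time_s: 9.32
eef_pos: [508.3, -25.9, 210.0]
ee_rot: [-0.0, 0.729, 0.685, -0.0]
force: [-1.1, -0.7, -2.7]
grip_width: 0.433
grip_force: 71.5
t=9.3 pos [508.3 -25.9 210. ] head -0.0615 tilt 0.0006 | shift [1.00e-01 1.80e+00 1.61e+02] az -0.0015 F [-1.1 -0.7 -2.7] gw 0.433 gf 71.5
guard top plane 7320 [-5.36580945e-03  6.03708130e-02 -1.53428016e+01]
```

View pics/w3.png

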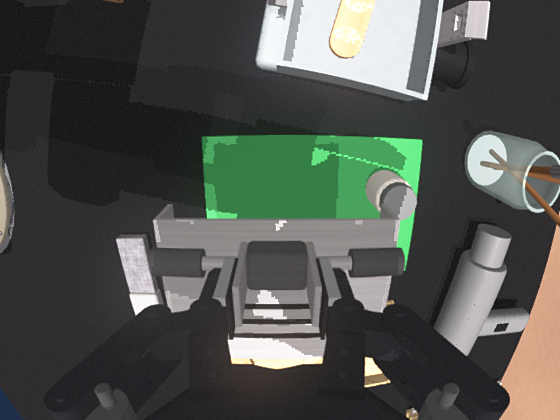

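w3: guard held by the tabs with pins drawn in, nose 0.06 rad low; tag visible in the chute at px (350,25), pot at (390,195), clear. Compensating the tilt and lowering.

```bash
python3 -m jog '[{"tx":0,"ty":2,"tz":40,"ax":0,"ay":0,"az":0,"jaw":1},{"tx":0,"ty":0,"tz":50,"ax":0,"ay":0,"az":0,"jaw":1},{"tx":0,"ty":0,"tz":40,"ax":0,"ay":0,"az":0,"jaw":1},{"tx":0,"ty":0,"tz":10,"ax":0,"ay":-0.06,"az":0,"jaw":1},{"tx":0,"ty":0,"tz":5,"ax":0,"ay":0,"az":0,"jaw":1}]'
python3 -m jog '[{"tx":0,"ty":0,"tz":4,"ax":0,"ay":0,"az":0,"jaw":1},{"tx":0,"ty":0,"tz":3,"ax":0,"ay":0,"az":0,"jaw":1},{"tx":0,"ty":0,"tz":2,"ax":0,"ay":0,"az":0,"jaw":1},{"tx":0,"ty":0,"tz":0,"ax":0,"ay":0,"az":0,"jaw":1}]'
python3 - <<'E'
from h import *
delta([510,-25.8,49],-.06)
s=sense();c=capture("wrist")
W=wcloud(c,s); a=-.06; ux=np.array([np.cos(a),np.sin(a)]); uy=np.array([-np.sin(a),np.cos(a)])
L=W[...,:2]-s["eef_pos"][:2]; X=L@ux;Y=L@uy;Z=W[...,2]
m=(abs(X)<68)&(Y<-5)&(Y>-75)&(Z<45)&(Z>10)
A=np.c_[X[m],Y[m],np.ones(m.sum())]; print("guard top plane",m.sum(),np.linalg.lstsq(A,Z[m],rcond=None)[0])
E
```

```text
time_s: 10.0
eef_pos: [510.3, -25.7, 64.7]
ee_rot: [0.02, 0.727, 0.685, -0.022]
force: [-0.2, 0.5, -3.0]
grip_width: 0.436
grip_force: 71.7
time_s: 10.5
eef_pos: [510.4, -27.0, 56.4]
ee_rot: [0.021, 0.728, 0.685, -0.022]
force: [0.7, 0.9, -2.5]
grip_width: 0.435
grip_force: 71.7
t=10.5 pos [510.4 -27.   56.4] head -0.0602 tilt 0.0599 | shift [ 1.6 -0.5  7.3] az -0.0002 F [ 0.7  0.9 -2.5] gw 0.435 gf 71.7
guard top plane 6913 [-1.21119096e-03 -6.03327213e-02  3.79725586e+01]
```

```bash
python3 -m jog '[{"tx":0,"ty":0,"tz":0,"ax":0,"ay":0.06,"az":0,"jaw":1},{"tx":0,"ty":0,"tz":4,"ax":0,"ay":0,"az":0,"jaw":1},{"tx":0,"ty":0,"tz":0,"ax":0,"ay":0,"az":0,"jaw":1}]'
cat >> h.py <<'E'
def gtop(a,zlo,zhi):
    s=sense();c=capture("wrist")
    W=wcloud(c,s); ux=np.array([np.cos(a),np.sin(a)]); uy=np.array([-np.sin(a),np.cos(a)])
    L=W[...,:2]-s["eef_pos"][:2]; X=L@ux;Y=L@uy;Z=W[...,2]
    m=(abs(X)<66)&(Y<15)&(Y>-75)&(Z<zhi)&(Z>zlo)
    for i in range(6):
        A=np.c_[X[m],Y[m],np.ones(m.sum())]; k=np.linalg.lstsq(A,Z[m],rcond=None)[0]
        m=m&(abs(X*k[0]+Y*k[1]+k[2]-Z)<3)
    print("guard top plane",m.sum(),np.round(k,4),"Y range",np.round(np.percentile(Y[m],[2,98])))
    return c,s
E
python3 - <<'E'
from h import *
delta([510,-25.8,49],-.06); gtop(-.06,10,45)
E
```

```text
time_s: 10.92
eef_pos: [510.2, -26.9, 52.0]
ee_rot: [0.0, 0.728, 0.686, -0.001]
force: [0.4, 0.3, -3.3]
grip_width: 0.433
grip_force: 71.7
t=10.9 pos [510.2 -26.9  52. ] head -0.0601 tilt 0.0011 | shift [ 1.1 -0.2  3. ] az -0.0001 F [ 0.4  0.3 -3.3] gw 0.433 gf 71.7
guard top plane 10364 [-2.50000e-03 -6.00000e-04  3.36092e+01] Y range [-73.  14.]
```

```bash
python3 -m jog '[{"tx":1,"ty":0,"tz":1.5,"ax":0,"ay":0,"az":0,"jaw":1},{"tx":0,"ty":0,"tz":1,"ax":0,"ay":0,"az":0,"jaw":1},{"tx":0,"ty":0,"tz":0.7,"ax":0,"ay":0,"az":0,"jaw":1},{"tx":0,"ty":0,"tz":0,"ax":0,"ay":0,"az":0,"jaw":1}]'
python3 -c "
from h import *
gtop(-.06,10,45)"
```

```text
time_s: 11.48
eef_pos: [510.5, -25.9, 49.3]
ee_rot: [0.0, 0.728, 0.686, 0.0]
force: [-0.5, 0.4, -0.0]
grip_width: 0.432
grip_force: 72.4
guard top plane 7406 [-5.00000e-04  8.50000e-03  3.12777e+01] Y range [-74.  11.]
```

```bash
python3 -m jog '[{"tx":0,"ty":0,"tz":0,"ax":0,"ay":0,"az":0,"jaw":-0.4},{"tx":0,"ty":0,"tz":0,"ax":0,"ay":0,"az":0,"jaw":-0.8},{"tx":0,"ty":0,"tz":0,"ax":0,"ay":0,"az":0,"jaw":-1},{"tx":0,"ty":0,"tz":0,"ax":0,"ay":0,"az":0,"jaw":-1},{"tx":0,"ty":0,"tz":0,"ax":0,"ay":0,"az":0,"jaw":-1}]'
python3 -m jog '[{"tx":0,"ty":0,"tz":-10,"ax":0,"ay":0,"az":0,"jaw":-1},{"tx":0,"ty":0,"tz":-35,"ax":0,"ay":0,"az":0,"jaw":-1},{"tx":0,"ty":0,"tz":-55,"ax":0,"ay":0,"az":0,"jaw":-1},{"tx":0,"ty":0,"tz":-55,"ax":0,"ay":0,"az":0,"jaw":-1},{"tx":0,"ty":0,"tz":-45,"ax":0,"ay":0,"az":0,"jaw":-1}]'
python3 - <<'E'
from h import *
import pickle
delta([510,-25.8,49],-.06)
s=sense();c=capture("wrist");save(c,"w4");pickle.dump((s,c),open("w4.pkl","wb"))
t=capture("top");pickle.dump(t,open("t3.pkl","wb"))
h=np.array([591.5,141.5]);a=-.235; ux=np.array([np.cos(a),np.sin(a)]); uy=np.array([-np.sin(a),np.cos(a)])
for W,col,n in((wcloud(c,s),c["color"],"w"),(cloud(t),t["color"],"t")):
    L=W[...,:2]-h; X=L@ux;Y=L@uy;Z=W[...,2]
    m=(abs(X)<56)&(Y>-66)&(Y<30)&(Z>64)&(Z<76)
    k=cv2.morphologyEx(m.astype(np.uint8),cv2.MORPH_OPEN,np.ones((2,2))).astype(bool)
    nn,l,st,_=cv2.connectedComponentsWithStats(k.astype(np.uint8))
    for i in range(1,nn):
        if st[i,4]>15: print(n,st[i],"sander XYZ",np.c_[X,Y,Z].reshape(3 and -1,1)[:0], X[l==i].mean(),Y[l==i].mean(),np.median(Z[l==i]),cv2.minAreaRect(np.c_[X[l==i],Y[l==i]].astype(np.float32)),"world",W[l==i].mean(0))
    m=(abs(X)<56)&(Y>-66)&(Y<30)&(Z>54)&(Z<66); print("floor z",np.median(Z[m]) if m.sum() else None)
print([(x["centre"],x["conf"]) for x in place_of("tag","wrist")],[(x["centre"],x["conf"]) for x in place_of("tag","top")])
E
```

```text
time_s: 12.15
eef_pos: [510.5, -26.0, 49.2]
ee_rot: [0.0, 0.728, 0.686, 0.0]
force: [0.0, -0.8, -0.0]
grip_width: 1.001
grip_force: 0.0
time_s: 12.78
eef_pos: [510.4, -25.9, 252.2]
ee_rot: [0.001, 0.728, 0.686, 0.001]
force: [1.0, 0.2, -0.2]
grip_width: 0.999
grip_force: 0.0
t=12.8 pos [510.4 -25.9 252.2] head -0.0600 tilt 0.0024 | shift [ 2.000e-01 -8.000e-01  2.032e+02] az 0.0000 F [ 1.   0.2 -0.2] gw 0.999 gf 0.0
w [ 322    0   40   64 1731] sander XYZ [] nan nan nan ((-4.052515029907227, -12.693294525146484), (75.27072143554688, 19.624284744262695), 72.5144271850586) world [nan nan nan]
floor z 59.70760571996976
t [234 193  23  14 195] sander XYZ [] nan nan nan ((-5.962422847747803, -18.611492156982422), (67.59890747070312, 26.935701370239258), 84.51131439208984) world [nan nan nan]
floor z 60.06291499180338
[([243.2, 339.4], 0.97), ([441.9, 276.6], 0.7), ([338.6, 33.3], 0.6), ([304.6, 328.4], 0.57)] [([354.0, 286.5], 0.72), ([375.6, 215.0], 0.54), ([243.7, 200.9], 0.48), ([381.7, 243.7], 0.48)]
```

View pics/w4.png

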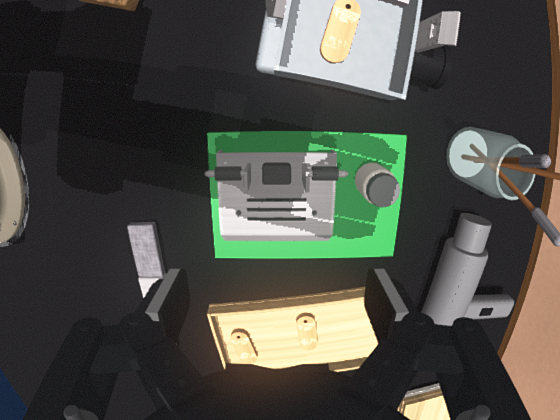

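w4: the guard stands level on the mat with pins out (px 275,195), pot clear at (377,185); tag in the chute at (340,30), tray with free stretch to the right of tag3. Now over the chute.

```bash
python3 -m jog '[{"tx":52,"ty":21,"tz":0,"ax":0,"ay":0,"az":0,"jaw":-1},{"tx":52,"ty":21,"tz":0,"ax":0,"ay":0,"az":0,"jaw":-1},{"tx":53,"ty":21,"tz":0,"ax":0,"ay":0,"az":0,"jaw":-1},{"tx":0,"ty":0,"tz":15,"ax":0,"ay":0,"az":0.175,"jaw":-0.1},{"tx":0,"ty":0,"tz":0,"ax":0,"ay":0,"az":0,"jaw":-0.1}]' >/dev/null
python3 -m jog '[{"tx":0,"ty":0,"tz":0,"ax":0,"ay":0,"az":0,"jaw":-0.1},{"tx":0,"ty":0,"tz":0,"ax":0,"ay":0,"az":0,"jaw":-0.1}]'
cat > tagm.py <<'E'
from h import *
s=sense();c=capture("wrist");save(c,"w5")
W=wcloud(c,s);h=np.array([591.5,141.5]);a=-.235; ux=np.array([np.cos(a),np.sin(a)]); uy=np.array([-np.sin(a),np.cos(a)])
L=W[...,:2]-h; X=L@ux;Y=L@uy;Z=W[...,2]
m=(abs(X)<54)&(Y>-64)&(Y<28)&(Z>66.5)&(Z<74)
nn,l,st,_=cv2.connectedComponentsWithStats(cv2.morphologyEx(m.astype(np.uint8),cv2.MORPH_OPEN,np.ones((3,3))))
i=1+np.argmax(st[1:,4]); k=l==i
(cx,cy),sz,an=cv2.minAreaRect(W[k][:,:2].astype(np.float32)); print(st[i,4],"tag",cx,cy,sz,an,"Z",np.median(Z[k]),"sander",X[k].min(),X[k].max(),Y[k].min(),Y[k].max())
P=W[k][:,:2];e,v=np.linalg.eigh(np.cov(P.T)); print("long axis",np.arctan2(v[1,1],v[0,1]))
delta([cx,cy,61],-.235)
E
python3 tagm.py
```

```text
time_s: 13.85
eef_pos: [582.8, 126.5, 234.6]
ee_rot: [0.0, 0.785, 0.62, 0.0]
force: [0.4, 0.5, -0.2]
grip_width: 0.55
grip_force: 0.0
1879 tag 583.1425170898438 129.01708984375 (72.20507049560547, 28.12889862060547) 69.97737884521484 Z 69.81948455527797 sander -20.815288577612932 10.645098714959417 -49.97705516700752 21.673975433756194
long axis 1.2268398076981955
t=13.9 pos [582.8 126.5 234.7] head -0.2344 tilt 0.0007 | shift [  2.5  -0.4 173.7] az 0.0006 F [-0.1 -0.2  0.2] gw 0.546 gf 0.0
```

```bash
python3 -m jog '[{"tx":2.5,"ty":-0.4,"tz":20,"ax":0,"ay":0,"az":0.115,"jaw":-0.1},{"tx":0,"ty":0,"tz":50,"ax":0,"ay":0,"az":0,"jaw":-0.1},{"tx":0,"ty":0,"tz":50,"ax":0,"ay":0,"az":0,"jaw":-0.1},{"tx":0,"ty":0,"tz":0,"ax":0,"ay":0,"az":0,"jaw":-0.1},{"tx":0,"ty":0,"tz":0,"ax":0,"ay":0,"az":0,"jaw":-0.1}]'
python3 -c "
from h import *
delta([583.1,129,61],-.35)"
```

```text
time_s: 14.52
eef_pos: [584.1, 129.4, 116.5]
ee_rot: [0.001, 0.819, 0.573, 0.001]
force: [-0.2, 0.7, -0.2]
grip_width: 0.552
grip_force: 0.0
t=14.5 pos [584.1 129.4 116.5] head -0.3499 tilt 0.0034 | shift [-0.8 -0.9 55.5] az 0.0001 F [-0.2  0.7 -0.2] gw 0.552 gf 0.0
```

```bash
python3 -m jog '[{"tx":-0.8,"ty":-0.9,"tz":30,"ax":0,"ay":0,"az":0,"jaw":-0.1},{"tx":0,"ty":0,"tz":18,"ax":0,"ay":0,"az":0,"jaw":-0.1},{"tx":0,"ty":0,"tz":7,"ax":0,"ay":0,"az":0,"jaw":-0.1},{"tx":0,"ty":0,"tz":0,"ax":0,"ay":0,"az":0,"jaw":-0.1}]'
python3 -m jog '[{"tx":0,"ty":0,"tz":0,"ax":0,"ay":0,"az":0,"jaw":1},{"tx":0,"ty":0,"tz":0,"ax":0,"ay":0,"az":0,"jaw":1},{"tx":0,"ty":0,"tz":0,"ax":0,"ay":0,"az":0,"jaw":1},{"tx":0,"ty":0,"tz":0,"ax":0,"ay":0,"az":0,"jaw":1}]' 30
```

```text
time_s: 15.02
eef_pos: [582.2, 129.1, 59.7]
ee_rot: [0.0, 0.819, 0.573, 0.0]
force: [0.4, 0.1, 0.6]
grip_width: 0.551
grip_force: 0.0
time_s: 15.52
eef_pos: [582.5, 129.1, 60.2]
ee_rot: [0.001, 0.819, 0.573, 0.001]
force: [0.3, 0.6, 6.9]
grip_width: 0.316
grip_force: 30.3
```

```bash
python3 -m jog '[{"tx":0,"ty":0,"tz":-10,"ax":0,"ay":0,"az":0,"jaw":1},{"tx":0,"ty":0,"tz":-30,"ax":0,"ay":0,"az":0,"jaw":1},{"tx":0,"ty":0,"tz":-50,"ax":0,"ay":0,"az":0,"jaw":1},{"tx":0,"ty":0,"tz":-50,"ax":0,"ay":0,"az":0,"jaw":1},{"tx":-20,"ty":8,"tz":-10,"ax":0,"ay":0,"az":0,"jaw":1}]' 40
python3 -m jog '[{"tx":-45,"ty":19,"tz":0,"ax":0,"ay":0,"az":0,"jaw":1},{"tx":-54,"ty":22,"tz":0,"ax":0,"ay":0,"az":0,"jaw":1},{"tx":-54,"ty":22,"tz":0,"ax":0,"ay":0,"az":0,"jaw":1},{"tx":-54,"ty":22,"tz":0,"ax":0,"ay":0,"az":0,"jaw":1},{"tx":-54,"ty":22,"tz":0,"ax":0,"ay":0,"az":0,"jaw":1}]'
python3 -m jog '[{"tx":-54,"ty":22,"tz":0,"ax":0,"ay":0,"az":0,"jaw":1},{"tx":-40,"ty":17,"tz":0,"ax":0,"ay":0,"az":0,"jaw":1},{"tx":-13,"ty":6,"tz":0,"ax":0,"ay":0,"az":-0.15,"jaw":1},{"tx":0,"ty":0,"tz":0,"ax":0,"ay":0,"az":-0.15,"jaw":1},{"tx":0,"ty":0,"tz":0,"ax":0,"ay":0,"az":-0.11,"jaw":1}]'
python3 -m jog '[{"tx":0,"ty":0,"tz":0,"ax":0,"ay":0,"az":0,"jaw":1},{"tx":0,"ty":0,"tz":0,"ax":0,"ay":0,"az":0,"jaw":1}]'
python3 - <<'E'
from h import *
import pickle
s=sense();c=capture("wrist");save(c,"w6");pickle.dump((s,c),open("w6.pkl","wb"))
delta([600,-290,210],.065)
W=wcloud(c,s); r=(W[...,1]<-190)&(W[...,1]>-410)&(W[...,0]>380)&(W[...,0]<700)&(np.abs(W[...,2])<60)
def boxes(m,mn,nm):
    n,l,st,ce=cv2.connectedComponentsWithStats(m.astype(np.uint8))
    for i in range(1,n):
        if st[i,4]>mn: print(nm,st[i,4],cv2.minAreaRect(W[l==i][:,:2].astype(np.float32)),np.round(np.median(W[l==i],0),1),st[i,:4])
boxes(r&(W[...,2]>23.5)&(W[...,2]<28),60,"rim"); boxes(r&(W[...,2]>12.5)&(W[...,2]<17.5),80,"tag"); boxes(r&(W[...,2]>2.5)&(W[...,2]<8),300,"floor")
E
```

```text
time_s: 16.15
eef_pos: [583.4, 108.1, 213.1]
ee_rot: [0.002, 0.819, 0.574, 0.003]
force: [-0.3, -0.1, -1.4]
grip_width: 0.311
grip_force: 39.5
time_s: 16.77
eef_pos: [592.7, -176.7, 208.5]
ee_rot: [-0.001, 0.82, 0.573, -0.0]
force: [1.5, 0.3, -0.5]
grip_width: 0.311
grip_force: 39.5
time_s: 17.4
eef_pos: [598.3, -291.0, 208.1]
ee_rot: [-0.001, 0.684, 0.729, -0.0]
force: [0.4, -0.6, -0.3]
grip_width: 0.313
grip_force: 39.5
time_s: 17.65
eef_pos: [598.8, -290.4, 208.8]
ee_rot: [-0.0, 0.686, 0.727, -0.0]
force: [-0.0, 0.2, -0.3]
grip_width: 0.316
grip_force: 39.5
t=17.7 pos [ 598.9 -290.3  208.8] head 0.0582 tilt 0.0006 | shift [ 0.3  1.2 -1.2] az -0.0068 F [1.4 0.2 0.3] gw 0.308 gf 39.5
rim 2851 ((532.2760620117188, -290.0535583496094), (260.5282287597656, 150.7432861328125), 3.9725661277770996) [ 534.8 -254.    25.4] [ 98 104 242 140]
tag 221 ((407.1351318359375, -294.89434814453125), (2.71140456199646, 131.23374938964844), 3.8657398223876953) [ 407.  -291.6   14.9] [105 120  17 109]
tag 1574 ((541.35205078125, -279.0239562988281), (29.26139259338379, 71.70543670654297), 3.990408420562744) [ 541.8 -277.5   14.8] [210 133  29  66]
tag 1250 ((442.1783142089844, -303.6725769042969), (29.649765014648438, 71.81743621826172), 11.44703197479248) [ 442.4 -303.1   14.8] [124 154  32  61]
tag 81 ((439.51080322265625, -363.5802917480469), (57.33316421508789, 8.266545295715332), 3.494236469268799) [ 439.3 -366.2   15.1] [119 230  45   7]
tag 140 ((518.835205078125, -361.2142639160156), (95.5311279296875, 1.9562736749649048), 4.00734281539917) [ 521.8 -360.5   15.3] [165 235  81   3]
tag 245 ((521.1432495117188, -398.490966796875), (63.52016067504883, 13.965364456176758), 11.640280723571777) [ 521.2 -397.5   15.1] [183 260  51  12]
floor 21839 ((531.7489624023438, -290.91943359375), (252.4713592529297, 141.6269989013672), 4.05573034286499) [ 543.  -280.1    4.8] [109 109 224 126]
```

View pics/w6.png

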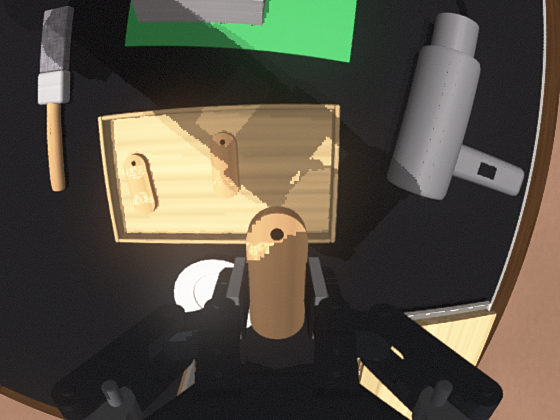

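w6: tag held squarely (px 277,270); tray clear to the right of tag3 (px 225,160), target there at about (290,175). Placing at tray x +73.

```bash
python3 - <<'E'
from h import *
import pickle
s,c=pickle.load(open("w6.pkl","rb")); W=wcloud(c,s); p=s["eef_pos"]
m=(abs(W[...,0]-p[0])<10)&(abs(W[...,1]-p[1])<40)&(W[...,2]>p[2]-10)&(W[...,2]<p[2]+25)
Z=W[...,2];X=W[...,0]-p[0];Y=W[...,1]-p[1]
for i in range(5):
    A=np.c_[X[m],Y[m],np.ones(m.sum())];k=np.linalg.lstsq(A,Z[m]-p[2],rcond=None)[0]; m&=abs(X*k[0]+Y*k[1]+k[2]-(Z-p[2]))<3
print(m.sum(),k,Y[m].min(),Y[m].max())
delta([605.1,-285,6],.0693)
E
python3 -m jog '[{"tx":5,"ty":6,"tz":40,"ax":0,"ay":0,"az":-0.011,"jaw":1},{"tx":0,"ty":0,"tz":60,"ax":0,"ay":0,"az":0,"jaw":1},{"tx":0,"ty":0,"tz":50,"ax":0,"ay":0,"az":0,"jaw":1},{"tx":0,"ty":0,"tz":25,"ax":0,"ay":0,"az":0,"jaw":1},{"tx":0,"ty":0,"tz":10,"ax":0,"ay":0,"az":0,"jaw":1}]' >/dev/null
python3 -m jog '[{"tx":0,"ty":0,"tz":0,"ax":0,"ay":0,"az":0,"jaw":1},{"tx":0,"ty":0,"tz":0,"ax":0,"ay":0,"az":0,"jaw":1}]'
python3 -c "
from h import *
delta([605.1,-285,5],.0693)"
```

```text
5146 [ 1.99533353e-03 -1.39454625e-03  9.42580476e+00] -36.31634847117505 36.23252967798595
t=17.7 pos [ 598.9 -290.3  208.8] head 0.0582 tilt 0.0006 | shift [  4.9   6.6 202.8] az -0.0111 F [1.4 0.2 0.3] gw 0.308 gf 39.5
time_s: 18.58
eef_pos: [605.4, -285.4, 25.7]
ee_rot: [0.001, 0.682, 0.732, 0.0]
force: [0.6, -1.0, 0.1]
grip_width: 0.311
grip_force: 39.5
t=18.6 pos [ 605.4 -285.4   25.7] head 0.0707 tilt 0.0025 | shift [ 0.4 -0.3 20.7] az 0.0014 F [ 0.6 -1.   0.1] gw 0.311 gf 39.5
```

```bash
python3 -m jog '[{"tx":0,"ty":0,"tz":12,"ax":0,"ay":0,"az":0,"jaw":1},{"tx":0,"ty":0,"tz":5,"ax":0,"ay":0,"az":0,"jaw":1},{"tx":0,"ty":0,"tz":2.5,"ax":0,"ay":0,"az":0,"jaw":1},{"tx":0,"ty":0,"tz":0.6,"ax":0,"ay":0,"az":0,"jaw":1},{"tx":0,"ty":0,"tz":0,"ax":0,"ay":0,"az":0,"jaw":1}]'
python3 -m jog '[{"tx":0,"ty":0,"tz":0,"ax":0,"ay":0,"az":0,"jaw":0.2},{"tx":0,"ty":0,"tz":0,"ax":0,"ay":0,"az":0,"jaw":-0.1},{"tx":0,"ty":0,"tz":0,"ax":0,"ay":0,"az":0,"jaw":-0.1},{"tx":0,"ty":0,"tz":-10,"ax":0,"ay":0,"az":0,"jaw":-0.1},{"tx":0,"ty":0,"tz":-40,"ax":0,"ay":0,"az":0,"jaw":-0.1}]'
python3 -m jog '[{"tx":0,"ty":0,"tz":-60,"ax":0,"ay":0,"az":0,"jaw":-1},{"tx":0,"ty":0,"tz":-60,"ax":0,"ay":0,"az":0,"jaw":-1},{"tx":0,"ty":0,"tz":-40,"ax":0,"ay":0,"az":0,"jaw":-1},{"tx":0,"ty":0,"tz":0,"ax":0,"ay":0,"az":0,"jaw":-1}]'
python3 - <<'E'
from h import *
delta([510,-26,210],-.06)
s=sense();c=capture("wrist"); W=wcloud(c,s)
r=(W[...,1]<-220)&(W[...,1]>-360)&(W[...,0]>410)&(W[...,0]<655)
m=r&(W[...,2]>12.5)&(W[...,2]<17.5); n,l,st,ce=cv2.connectedComponentsWithStats(m.astype(np.uint8))
for i in range(1,n):
    if st[i,4]>300: print("tag",st[i,4],cv2.minAreaRect(W[l==i][:,:2].astype(np.float32)),np.round(np.median(W[l==i],0),1))
E
```

```text
time_s: 19.2
eef_pos: [604.6, -284.8, 5.3]
ee_rot: [-0.0, 0.681, 0.732, -0.0]
force: [-6.2, 3.7, 10.4]
grip_width: 0.317
grip_force: 40.8
time_s: 19.82
eef_pos: [603.8, -284.3, 53.0]
ee_rot: [-0.002, 0.682, 0.732, -0.0]
force: [0.1, -0.5, 0.1]
grip_width: 0.549
grip_force: 0.0
time_s: 20.32
eef_pos: [605.7, -285.5, 218.6]
ee_rot: [0.004, 0.682, 0.732, 0.001]
force: [-0.6, -0.0, 0.3]
grip_width: 0.999
grip_force: 0.0
t=20.3 pos [ 605.7 -285.5  218.6] head 0.0711 tilt 0.0075 | shift [265.6 -77.1   6.9] az 0.1311 F [-0.6 -0.   0.3] gw 0.999 gf 0.0
tag 1479 ((541.705810546875, -278.54931640625), (29.04310417175293, 71.84282684326172), 4.727067470550537) [ 541.8 -277.4   14.7]
tag 1510 ((604.2208862304688, -284.77886962890625), (27.85914421081543, 71.72624969482422), 4.215531826019287) [ 604.2 -283.7   14.8]
tag 1181 ((442.20166015625, -303.420654296875), (29.299869537353516, 71.27000427246094), 13.559724807739258) [ 442.4 -302.8   14.8]
```

Tag lies flat in the tray. Back over the guard.

```bash
python3 -m jog '[{"tx":53,"ty":-15,"tz":-6,"ax":0,"ay":0,"az":0,"jaw":-1},{"tx":53,"ty":-15,"tz":-6,"ax":0,"ay":0,"az":0,"jaw":-1},{"tx":53,"ty":-15,"tz":-6,"ax":0,"ay":0,"az":0,"jaw":-1},{"tx":53,"ty":-15,"tz":0,"ax":0,"ay":0,"az":0,"jaw":-1},{"tx":53,"ty":-17,"tz":0,"ax":0,"ay":0,"az":0.131,"jaw":-1}]'>/dev/null
python3 -m jog '[{"tx":0,"ty":0,"tz":40,"ax":0,"ay":0,"az":0,"jaw":-1},{"tx":0,"ty":0,"tz":40,"ax":0,"ay":0,"az":0,"jaw":-1},{"tx":0,"ty":0,"tz":0,"ax":0,"ay":0,"az":0,"jaw":-1},{"tx":0,"ty":0,"tz":0,"ax":0,"ay":0,"az":0,"jaw":-1}]'>/dev/null
cat > guardm.py <<'E'
from h import *
def local(W,o,a):
    ux=np.array([np.cos(a),np.sin(a)]); uy=np.array([-np.sin(a),np.cos(a)]); L=W[...,:2]-np.array(o); return L@ux,L@uy,W[...,2]
def pairs(X,Y,Z,mk,nm):
    for sg in(1,-1):
        k=mk&(X*sg>0); print(nm,sg,k.sum(),"X",np.round(np.percentile(X[k],[2,50,98]),1),"Y",np.round(np.percentile(Y[k],[2,50,98]),1),"Z",np.round(np.percentile(Z[k],[50,98]),1))
E
python3 - <<'E'
from guardm import *
delta([510,-26,49],-.06)
s=sense();c=capture("wrist");W=wcloud(c,s);X,Y,Z=local(W,[510,-26],-.06)
pairs(X,Y,Z,(abs(X)<45)&(abs(Y)<20)&(Z>74)&(Z<90),"tab"); pairs(X,Y,Z,(abs(X)<66)&(Y<-15)&(Y>-70)&(Z>25)&(Z<37),"top")
m=(abs(X)<80)&(Y>-85)&(Y<40)&(Z>28)&(Z<34);print(cv2.minAreaRect(np.c_[X[m],Y[m]].astype(np.float32)))
E
```

```text
t=21.5 pos [509.6 -26.3 153.1] head -0.0602 tilt 0.0011 | shift [  0.3   0.2 104.1] az -0.0002 F [ 0.5  0.  -1. ] gw 1.000 gf 0.0
tab 1 188 X [29.2 30.9 33.2] Y [-7.3  4.1 13.7] Z [78.5 80. ]
tab -1 187 X [-33.  -30.8 -29.1] Y [-7.6  3.8 13.7] Z [78.6 80. ]
top 1 3794 X [ 1.7 31.8 64.7] Y [-68.9 -41.6 -16. ] Z [30.9 32.3]
top -1 3844 X [-64.6 -31.5  -1. ] Y [-68.7 -41.5 -16. ] Z [30.9 32.2]
((0.104461669921875, -27.0867919921875), (138.6337127685547, 104.93955993652344), 0.0899677574634552)
```

```bash
python3 -m jog '[{"tx":3.4,"ty":0.4,"tz":40,"ax":0,"ay":0,"az":0,"jaw":-1},{"tx":0,"ty":0,"tz":40,"ax":0,"ay":0,"az":0,"jaw":-1},{"tx":0,"ty":0,"tz":20,"ax":0,"ay":0,"az":0,"jaw":-1},{"tx":0,"ty":0,"tz":4,"ax":0,"ay":0,"az":0,"jaw":-1},{"tx":0,"ty":0,"tz":0,"ax":0,"ay":0,"az":0,"jaw":-1}]'
python3 -c "
from h import *
delta([510.2,-22.9,49],-.06)"
python3 -m jog '[{"tx":0,"ty":0,"tz":0,"ax":0,"ay":0,"az":0,"jaw":1},{"tx":0,"ty":0,"tz":0,"ax":0,"ay":0,"az":0,"jaw":1},{"tx":0,"ty":0,"tz":0,"ax":0,"ay":0,"az":0,"jaw":1},{"tx":0,"ty":0,"tz":0,"ax":0,"ay":0,"az":0,"jaw":1},{"tx":0,"ty":0,"tz":0,"ax":0,"ay":0,"az":0,"jaw":1}]' 70
python3 -m jog '[{"tx":0,"ty":0,"tz":-10,"ax":0,"ay":0,"az":0,"jaw":1},{"tx":0,"ty":0,"tz":-40,"ax":0,"ay":0,"az":0,"jaw":1},{"tx":0,"ty":0,"tz":-60,"ax":0,"ay":0,"az":0,"jaw":1},{"tx":0,"ty":0,"tz":-50,"ax":0,"ay":0,"az":0,"jaw":1},{"tx":0,"ty":0,"tz":0,"ax":0,"ay":0,"az":0,"jaw":1}]'
python3 -c "
from h import *
delta([591.5,141.5,210],-.235)"
```

```text
time_s: 22.18
eef_pos: [510.5, -22.9, 49.2]
ee_rot: [0.001, 0.728, 0.686, 0.001]
force: [-0.1, 0.1, 0.9]
grip_width: 0.999
grip_force: 0.0
t=22.2 pos [510.5 -22.9  49.2] head -0.0601 tilt 0.0020 | shift [ 0.  -0.3  0.2] az -0.0001 F [-0.1  0.1  0.9] gw 0.999 gf 0.0
time_s: 22.8
eef_pos: [510.7, -22.9, 50.4]
ee_rot: [0.001, 0.728, 0.686, 0.001]
force: [-5.4, 0.1, 20.1]
grip_width: 0.437
grip_force: 69.9
time_s: 23.42
eef_pos: [511.0, -22.9, 211.6]
ee_rot: [0.003, 0.728, 0.686, 0.002]
force: [-0.9, 0.1, -3.6]
grip_width: 0.435
grip_force: 72.0
t=23.4 pos [511.  -22.9 211.6] head -0.0599 tilt 0.0072 | shift [168.9  70.5   1.9] az 0.1751 F [-0.9  0.1 -3.6] gw 0.435 gf 72.0
```

```bash
python3 -m jog '[{"tx":30,"ty":12,"tz":0,"ax":0,"ay":0,"az":0,"jaw":1},{"tx":50,"ty":21,"tz":0,"ax":0,"ay":0,"az":0,"jaw":1},{"tx":50,"ty":21,"tz":0,"ax":0,"ay":0,"az":0,"jaw":1},{"tx":39,"ty":16,"tz":0,"ax":0,"ay":0,"az":0.09,"jaw":1},{"tx":0,"ty":0,"tz":0,"ax":0,"ay":0,"az":0.085,"jaw":1}]'>/dev/null
python3 -m jog '[{"tx":0,"ty":0,"tz":0,"ax":0,"ay":0,"az":0,"jaw":1},{"tx":0,"ty":0,"tz":0,"ax":0,"ay":0,"az":0,"jaw":1},{"tx":0,"ty":0,"tz":0,"ax":0,"ay":0,"az":0,"jaw":1}]'>/dev/null
cat > hang.py <<'E'
from guardm import *
import pickle,sys
delta([591.5,141.5,123],-.235)
s=sense();c=capture("wrist");save(c,sys.argv[1]);pickle.dump((s,c),open(sys.argv[1]+".pkl","wb"));W=wcloud(c,s)
p=s["eef_pos"]; X,Y,Z=local(W,p[:2],-.235); Z=Z-p[2]
m=(abs(X)<66)&(Y<20)&(Y>-75)&(Z<-13)&(Z>-24)
for i in range(6):
    A=np.c_[X[m],Y[m],np.ones(m.sum())]; k=np.linalg.lstsq(A,Z[m],rcond=None)[0]; m&=(abs(X*k[0]+Y*k[1]+k[2]-Z)<3)
print("top plane vs tcp",m.sum(),np.round(k,4))
m=(abs(X)<80)&(Y<40)&(Y>-90)&(abs(X*k[0]+Y*k[1]+k[2]-Z)<2.5)
for lo,hi in((-60,-30),(-30,0),(0,30),(30,60)):
    q=m&(X>lo)&(X<hi); print("back edge",lo,np.round(np.percentile(Y[q],99.5),1))
q=m&(Y>10)&(Y<20); print("side edges", np.percentile(X[q],[1,99]) if q.sum() else None)
Xs,Ys,Zs=local(W,[591.5,141.5],-.235)
try: pairs(Xs,Ys,Zs,(abs(Ys)<30)&(Zs>128)&(Zs<146)&(abs(Xs)>65)&(abs(Xs)<95),"ear")
except Exception as e: print(e)
E
python3 hang.py w7
```

```text
t=24.4 pos [589.6 141.4 207.8] head -0.2348 tilt 0.0004 | shift [ 0.6  1.8 84.8] az 0.0002 F [-0.7 -0.2 -2.4] gw 0.433 gf 72.0
top plane vs tcp 12591 [-1.00000e-03 -3.00000e-04 -1.99697e+01]
back edge -60 22.1
back edge -30 21.8
back edge 0 21.8
back edge 30 22.2
side edges [-68.08684368  67.02999847]
ear 1 176 X [73.6 79.2 83.8] Y [ 6.9 13.3 16.1] Z [137.5 141.9]
ear -1 202 X [-83.8 -76.4 -73.7] Y [ 1.4 12.1 16. ] Z [132.3 141.6]
```

View pics/w7.png

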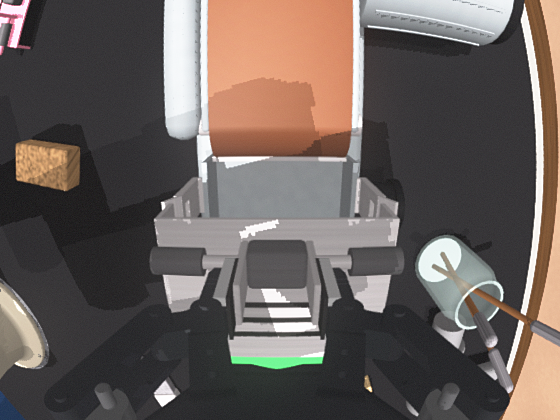

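w7: guard held level, back edge 22 mm from the tool centre, ears symmetric at px (182,200)/(378,200). Correct ~2 mm in tool y and go down.

```bash
python3 -m jog '[{"tx":0.5,"ty":2.2,"tz":15,"ax":0,"ay":0,"az":0,"jaw":1},{"tx":0,"ty":0,"tz":20,"ax":0,"ay":0,"az":0,"jaw":1},{"tx":0,"ty":0,"tz":0,"ax":0,"ay":0,"az":0,"jaw":1},{"tx":0,"ty":0,"tz":0,"ax":0,"ay":0,"az":0,"jaw":1}]'>/dev/null
python3 hang.py w8
```

```text
t=25.0 pos [592.3 141.8 173.4] head -0.2349 tilt 0.0006 | shift [-0.4 -0.7 50.4] az 0.0001 F [-0.7  0.4 -3.1] gw 0.433 gf 72.0
top plane vs tcp 12574 [-0.00000e+00  3.00000e-04 -1.99569e+01]
back edge -60 22.0
back edge -30 21.8
back edge 0 21.8
back edge 30 22.1
side edges [-68.0211701   66.99090547]
ear 1 584 X [66.  79.7 84. ] Y [-10.4   8.8  22.2] Z [138.8 143.2]
ear -1 604 X [-83.7 -79.4 -65.5] Y [-11.3   8.6  22.1] Z [138.5 143. ]
```

Guard centre within ~0.5 mm. Lower in steps, watching force.

```bash
python3 -m jog '[{"tx":-0.3,"ty":-0.3,"tz":12,"ax":0,"ay":0,"az":0,"jaw":1},{"tx":0,"ty":0,"tz":10,"ax":0,"ay":0,"az":0,"jaw":1},{"tx":0,"ty":0,"tz":8,"ax":0,"ay":0,"az":0,"jaw":1},{"tx":0,"ty":0,"tz":0,"ax":0,"ay":0,"az":0,"jaw":1}]'
python3 -m jog '[{"tx":0,"ty":0,"tz":8,"ax":0,"ay":0,"az":0,"jaw":1},{"tx":0,"ty":0,"tz":6,"ax":0,"ay":0,"az":0,"jaw":1},{"tx":0,"ty":0,"tz":2,"ax":0,"ay":0,"az":0,"jaw":1},{"tx":0,"ty":0,"tz":0,"ax":0,"ay":0,"az":0,"jaw":1}]'
python3 -c "
from h import *
delta([592,141.5,125],-.235); gtop(-.235,97,118)"
```

```text
time_s: 25.52
eef_pos: [591.4, 141.6, 142.2]
ee_rot: [-0.0, 0.785, 0.619, -0.001]
force: [0.2, 1.4, -2.5]
grip_width: 0.43
grip_force: 72.0
time_s: 26.02
eef_pos: [591.7, 141.6, 127.0]
ee_rot: [-0.0, 0.785, 0.619, -0.0]
force: [0.3, 0.3, -2.1]
grip_width: 0.432
grip_force: 72.0
t=26.0 pos [591.7 141.6 127. ] head -0.2350 tilt 0.0001 | shift [-0.   0.3  2. ] az -0.0000 F [ 0.3  0.3 -2.1] gw 0.432 gf 72.0
guard top plane 10523 [-9.000000e-04  9.000000e-04  1.070435e+02] Y range [-73.  14.]
```

```bash
python3 -m jog '[{"tx":0,"ty":0.2,"tz":1.2,"ax":0,"ay":0,"az":0,"jaw":1},{"tx":0,"ty":0,"tz":1,"ax":0,"ay":0,"az":0,"jaw":1},{"tx":0,"ty":0,"tz":0.4,"ax":0,"ay":0,"az":0,"jaw":1},{"tx":0,"ty":0,"tz":0,"ax":0,"ay":0,"az":0,"jaw":1}]'
python3 -c "
from h import *
delta([592,141.5,125],-.235); gtop(-.235,97,118)"
```

```text
time_s: 26.58
eef_pos: [591.9, 141.6, 124.7]
ee_rot: [0.0, 0.785, 0.619, 0.0]
force: [-1.1, -0.8, 0.3]
grip_width: 0.433
grip_force: 72.9
t=26.6 pos [591.9 141.6 124.7] head -0.2350 tilt 0.0003 | shift [-0.1  0.1 -0.3] az 0.0000 F [-1.1 -0.8  0.3] gw 0.433 gf 72.9
guard top plane 8567 [-4.000000e-04  5.800000e-03  1.051341e+02] Y range [-73.  13.]
```

Seated (weight off). Release, rise and check.

```bash
python3 -m jog '[{"tx":0,"ty":0,"tz":0,"ax":0,"ay":0,"az":0,"jaw":-0.4},{"tx":0,"ty":0,"tz":0,"ax":0,"ay":0,"az":0,"jaw":-0.8},{"tx":0,"ty":0,"tz":0,"ax":0,"ay":0,"az":0,"jaw":-1},{"tx":0,"ty":0,"tz":0,"ax":0,"ay":0,"az":0,"jaw":-1},{"tx":0,"ty":0,"tz":0,"ax":0,"ay":0,"az":0,"jaw":-1}]'
python3 -m jog '[{"tx":0,"ty":0,"tz":-10,"ax":0,"ay":0,"az":0,"jaw":-1},{"tx":0,"ty":0,"tz":-35,"ax":0,"ay":0,"az":0,"jaw":-1},{"tx":0,"ty":0,"tz":-55,"ax":0,"ay":0,"az":0,"jaw":-1},{"tx":0,"ty":0,"tz":0,"ax":0,"ay":0,"az":0,"jaw":-1},{"tx":0,"ty":0,"tz":0,"ax":0,"ay":0,"az":0,"jaw":-1}]'
python3 - <<'E'
from guardm import *
delta([592,141.5,125],-.235); c,s=gtop(-.235,97,118); save(c,"w9"); W=wcloud(c,s)
X,Y,Z=local(W,[591.5,141.5],-.235); n=(abs(Y)<40)
pairs(X,Y,Z,n&(abs(X)<50)&(Z>138)&(Z<160),"tab"); pairs(X,Y,Z,n&(abs(X)>65)&(abs(X)<95)&(Z>128)&(Z<146),"ear"); pairs(X,Y,Z,(abs(Y)<7)&(abs(X)>79.5)&(abs(X)<95)&(Z>104)&(Z<121),"nose?")
img=cv2.resize(c["color"][110:300,140:420],None,fx=2.7,fy=2.7); cv2.imwrite("pics/w9c.png",img[...,::-1])
E
```

```text
time_s: 27.25
eef_pos: [592.0, 141.5, 124.6]
ee_rot: [0.0, 0.785, 0.619, 0.0]
force: [-1.2, -0.2, -0.4]
grip_width: 1.0
grip_force: 0.0
time_s: 27.88
eef_pos: [591.7, 141.5, 224.3]
ee_rot: [-0.0, 0.785, 0.619, -0.0]
force: [0.6, -0.4, -0.8]
grip_width: 0.996
grip_force: 0.0
t=27.9 pos [591.7 141.5 224.3] head -0.2350 tilt 0.0002 | shift [ 0.1  0.3 99.3] az 0.0000 F [ 0.6 -0.4 -0.8] gw 0.996 gf 0.0
guard top plane 10501 [-2.000000e-04 -2.000000e-04  1.048869e+02] Y range [-73.  14.]
tab 1 256 X [28.9 30.2 32.8] Y [-9.3  2.4 11.8] Z [152.2 153.8]
tab -1 262 X [-33.1 -30.5 -29.2] Y [-9.3  2.5 11.7] Z [152.2 153.7]
ear 1 710 X [73.7 78.6 84. ] Y [-15.5   0.8  15.9] Z [136.2 142.2]
ear -1 704 X [-83.7 -78.5 -73.6] Y [-15.5   0.6  15.9] Z [136.2 142.3]Traceback (most recent call last):
  File "<stdin>", line 4, in <module>
  File "guardm.py", line 6, in pairs
    k=mk&(X*sg>0); print(nm,sg,k.sum(),"X",np.round(np.percentile(X[k],[2,50,98]),1),"Y",np.round(np.percentile(Y[k],[2,50,98]),1),"Z",np.round(np.percentile(Z[k],[50,98]),1))
                                                    ~~~~~~~~~~~~~^^^^^^^^^^^^^^^^
    return _quantile_unchecked(
        a, q, axis, out, overwrite_input, method, keepdims, weights)
    return _ureduce(a,
                    func=_quantile_ureduce_func,
    ...<5 lines>...
                    overwrite_input=overwrite_input,
                    method=method)
    r = func(a, **kwargs)
    result = _quantile(arr,
                       quantiles=q,
    ...<2 lines>...
                       out=out,
                       weights=wgt)
    slices_having_nans = np.isnan(arr[-1, ...])
                                  ~~~^^^^^^^^^
IndexError: index -1 is out of bounds for axis 0 with size 0
```

The tabs are back at ±33 mm, so both pins are fully out through the ears. The guard is level with its top at z 104.9, centred to about 1 mm, and the arm is clear.

```bash
python3 -c "
from rig import finish_job
print(finish_job())"
```

```text
the job is handed in; nothing more can be done
None
```

The job is handed in, but no verdict came back: by my last measurements the guard hangs level and shut on the sander with both pins sprung out, and the tag lies flat in the tray to the right of tag3, clear of the other two.

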